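# Put the oil bottles and balm jars away in their trays

## Task

The balm class is over: put the five things left out on the table back in the wooden trays, one to a bay and standing upright: the two small bottles in the narrow tray with three small bays, the large bottle in the two-bay tray beside the other large bottle, and the two squat jars in the wide tray with the two big empty bays. Set the glass down rather than dropping it, tip none of it over, and leave the two bottles that are already in the trays where they stand.

Things in the scene. Friction and masses are not known exactly. Their poses are not given: they have to be found in the camera images.
- small_bottle_1: small amber glass oil bottle (10 ml), standing: body 25 mm diameter and 38 mm tall, then a shoulder and a 20 mm diameter white screw cap, 58 mm tall in all, about 36 g. Origin: centre of its underside; z up along its axis. Starts on the table, anywhere among the loose things.
- small_bottle_2: small amber glass oil bottle (10 ml), standing: body 25 mm diameter and 38 mm tall, then a shoulder and a 20 mm diameter black screw cap, 58 mm tall in all, about 36 g. Origin: centre of its underside; z up along its axis. Starts on the table, anywhere among the loose things.
- large_bottle: large amber glass oil bottle (50 ml), standing: body 38 mm diameter and 68 mm tall, then a shoulder and a 29 mm diameter black screw cap, 96 mm tall in all, about 110 g. Origin: centre of its underside; z up along its axis. Starts on the table, anywhere among the loose things.
- jar_1: squat clear glass balm jar with a black screw lid, 54 mm diameter, straight sided, 52 mm tall, about 130 g. Origin: centre of its underside; z up along its axis. Starts on the table, anywhere among the loose things. The two jars are alike.
- jar_2: squat clear glass balm jar with a black screw lid, 54 mm diameter, straight sided, 52 mm tall, about 130 g. Origin: centre of its underside; z up along its axis. Starts on the table, anywhere among the loose things. The two jars are alike.
- small_tray: narrow light wooden tray for small bottles: a row of three bays, 42 x 42 mm inside; 150 x 54 mm outside. Fixed. Walls and dividers 6 mm thick, tops 18 mm above the table; bay floors 5 mm above it, a grey felt disc in each. Origin: centre of its underside, on the table; x along the row of bays, z up. Bay centres at x = -48, 0 and +48 mm, y = 0. The bay at +48 already holds a small bottle (stored_small); the other two are empty.
- large_tray: light wooden tray for large bottles: a row of two bays, 60 x 60 mm inside; 138 x 72 mm outside. Fixed. Walls and dividers 6 mm thick, tops 18 mm above the table; bay floors 5 mm above it, a grey felt disc in each. Origin: centre of its underside, on the table; x along the row of bays, z up. Bay centres at x = -33 and +33 mm, y = 0. The bay at +33 already holds a large bottle (stored_large); the other is empty.
- jar_tray: wide light wooden tray for balm jars: a row of two bays, 80 x 80 mm inside; 178 x 92 mm outside. Fixed. Walls and dividers 6 mm thick, tops 18 mm above the table; bay floors 5 mm above it, a grey felt disc in each. Origin: centre of its underside, on the table; x along the row of bays, z up. Bay centres at x = -43 and +43 mm, y = 0. Both bays are empty.
- stored_small: a small amber oil bottle like the two loose ones (25 mm diameter, 58 mm tall, white cap) that already stands in the small-bottle tray; it stays there. Origin: centre of its underside.
- stored_large: a large amber oil bottle like the loose one (38 mm diameter, 96 mm tall, white cap) that already stands in the large-bottle tray; it stays there. Origin: centre of its underside.
Things that resemble listed ones, but are neither listed nor needed, are in the scene too. Leave any blue look-alike of the jar_2 alone.

How it is judged:
By the outcome, as a careful person would: the job done as asked, in the order asked, and still so for the second after the job is handed in, with the robot touching nothing.
It also fails if it takes over 128 s, if anything falls off the work surface, if the arm or the gripper's body presses on something with over 40 N, if the wrist force passes 120 N, or if a joint passes its speed limit or range.

## Robot

A 6-joint arm with a two-finger parallel gripper is mounted at the origin on the work surface. World frame = base frame: x ahead of the robot, y to its left, z up, the work surface at z = 0. Lengths are in m, angles in rad, forces in N, time in s.
With the tool pointing down it reaches from about 0.35 to 1 m from the base axis. Payload 7.1 kg.
Tool frame: the origin (TCP) lies midway between the tips of the shut fingers; the grasp point (between the pads) lies manip.grip_point_offset behind it (manip.grip_point_offset is the distance from the TCP to the grasp point, in m); z points along the fingers, y is the line along which they close (so a half turn about z gives the same grasp; the last joint's range is limited). The gripper opens to 85 mm and grips with 20 to 120 N. Pads are 22 mm wide; open, the fingers measure 114 mm over their backs; the gripper's body (76 mm by 85 mm) begins 54 mm behind the grasp point. The pads swing forward as they close: fully open they stand 13 mm farther back than shut.
Start: joints at [-1.173, 0.423, 1.63, -0, 1.089, -0.019], TCP at [0.253, -0.571, 0.211] pointing down, gripper open.
Joint ranges: [-3, 3], [-0.9, 2.11], [0.09, 2.58], [-1.31, 4.45], [0.11, 2.69], [-2.54, 2.54]. Speed limits (rad/s): [2.39, 2.39, 3.01, 3.14, 3.14, 3.14].

## Interface

Orientations are given as a unit quaternion [x, y, z, w].
In Python, from cell import manip, kinematics, readout, viewer, order gives the robot as it stands. Calls block until the motion is done:
- manip.reach(position, orientation): joint-space move of the TCP to a pose.
- manip.line_to(position, frame=None, v=0.15, max_force=None): straight line of the TCP; frame=None keeps the orientation; v is the mean speed in m/s. With max_force (N) it stops when the force on the tool has changed by that much, and returns True; else False.
- manip.set_joints(angles): joint-space move.
- manip.move_gripper(opening): finger opening in m; the grip force is fixed at half the most; returns when the fingers have stopped.
- manip.hold(seconds).
- kinematics.ik(position, orientation): joint angles nearest the present ones, or None.
- readout.state(): the state.
- viewer.grab_frame(name): name is "scene" or "top"; returns the picture (420x560x3 uint8, red, green, blue); there is no depth.
- viewer.camera_info(name): a dict with "K" (3x3 intrinsics, pixels), "k1" (the pictures are not rectified: a ray, as slopes to the right and down, at radius r is drawn at 1 + k1 r^2 times it, then the intrinsics apply), "R" (3x3) and "t" (3): a world point X has camera coordinates R X + t. Camera axes: x right, y down, z forward; pixel columns grow to the right and rows downward; lengths in m; the calibration is good to about 2 mm. A picture is of the moment at which its call begins. camera_info takes no time and is no camera call.
A pose or a line that the arm cannot do raises manip.MotionError and nothing moves.
- order.sign_off(): hands the job in; it is judged then, once.
The state is a dict: "time": time; "joint_positions": joint angles; "qd": joint speeds; "joint_efforts": joint torques, N m; "ee_pos": TCP position; "tool_rot": TCP orientation; "force": force on the tool from outside, world axes, zero at the start; "ft_torque": the same for the moment, N m; "width": finger opening in m; "grasp_force": force on a finger pad.
Only numpy, scipy, OpenCV 4.12 (cv2) and the standard library are available. Lean on these libraries where they do the work, as an engineer would, in place of code of your own. Each camera call takes 0.05 s, during which the arm holds its last target. There are 200 camera calls.

## Working session

There is one attempt and no reset: what is moved stays moved. The work goes in short steps, each a Python script; the robot and the scene stay as the last script left them, time stands still between calls to the robot, and variables do not carry over. Pictures are saved under pics/ and viewed, at most 14 in all, crops included, and the job is handed in when it is done.

```bash
ls; mkdir -p pics
python3 - <<'E'
from cell import manip, kinematics, readout, viewer
import cv2
for n in("scene","top"):
    cv2.imwrite(f"pics/{n}0.png",viewer.grab_frame(n)[:,:,::-1]); print(n,viewer.camera_info(n))
s=readout.state();print(s);print(manip.grip_point_offset)
E
```

```text
pics
scene {'K': array([[398.67916879,   0.        , 275.95473759],
       [  0.        , 398.67916879, 211.33291336],
       [  0.        ,   0.        ,   1.        ]]), 'k1': -0.044871010885126045, 'R': array([[-0.54688337,  0.83715785, -0.00923639],
       [ 0.6195966 ,  0.39729008, -0.67694951],
       [-0.56304407, -0.37593526, -0.7359715 ]]), 't': array([ 0.33194936, -0.29709371,  1.18559962])}
top {'K': array([[432.5179757 ,   0.        , 275.0731717 ],
       [  0.        , 432.5179757 , 211.35458532],
       [  0.        ,   0.        ,   1.        ]]), 'k1': -0.09451903396367968, 'R': array([[ 0.0581806 , -0.99830274, -0.00258065],
       [-0.97817254, -0.0564905 , -0.19996824],
       [ 0.19948306,  0.0141586 , -0.97979898]]), 't': array([-0.03283761,  0.54527929,  0.8789771 ])}
{'time': 0.1, 'joint_positions': array([-1.17299005e+00,  4.23752203e-01,  1.63061582e+00,  2.18183521e-05,
        1.08856352e+00, -1.90095432e-02]), 'qd': array([ 0.00049119, -0.00034667, -0.00288676,  0.00139596, -0.00071093,
        0.00108502]), 'joint_efforts': array([ 1.55894040e-04, -5.58426940e+01, -2.82445818e+01, -8.46908438e-05,
        3.02452092e-03, -4.92596087e-05]), 'ee_pos': array([ 0.25285744, -0.57100711,  0.21003017]), 'tool_rot': array([ 9.78362391e-01,  2.06897519e-01, -1.16546251e-04, -6.59293249e-04]), 'force': array([-0.10093492,  0.71984325,  1.31515974]), 'ft_torque': array([ 0.0349366 ,  0.03908314, -0.00352278]), 'grasp_force': 0.0, 'width': 0.08556283993406025}
0.0187
```

View pics/top0.png

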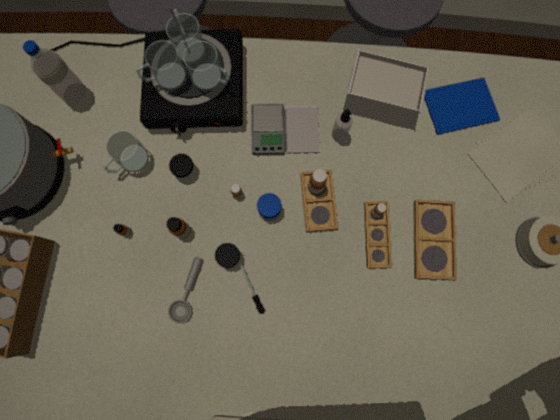

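View pics/scene0.png

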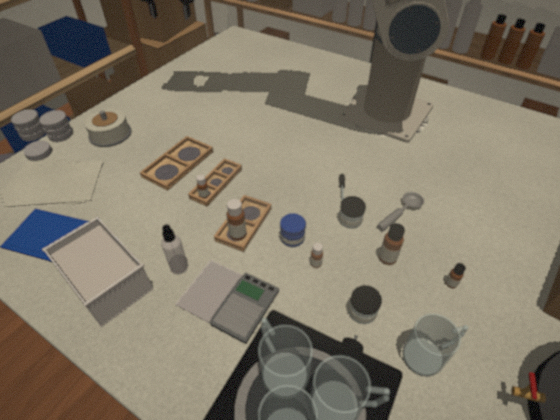

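The top view shows the loose things:
- Black-lid jars at (181,166) and (228,256). The blue jar at (269,206) is the decoy.
- White-cap small bottle at (236,191) and black-cap small bottle at (120,229).
- Large bottle at (177,227).
- The dropper bottle at (343,122) is a look-alike.

Trays: large at (319,201) with its empty bay at (320,215), small at (377,235) with its stored bottle at the top, and jar tray at (434,240).

Next are the close crops.

```bash
cat > h.py <<'E'
import numpy as np, cv2
from cell import manip, kinematics, readout, viewer, order
def xy(n,uv,z):
    c=viewer.camera_info(n); K,R,t=c["K"],c["R"],c["t"]
    p=cv2.undistortPoints(np.array(uv,float).reshape(-1,1,2),K,np.array([c["k1"],0,0,0.])).reshape(-1,2)
    d=np.c_[p,np.ones(len(p))]@R; C=-R.T@t
    return (C+d*((z-C[2])/d[:,2])[:,None])[:,:2]
def px(n,X):
    c=viewer.camera_info(n)
    return cv2.projectPoints(np.array(X,float).reshape(-1,1,3),cv2.Rodrigues(c["R"])[0],c["t"],c["K"],np.array([c["k1"],0,0,0.]))[0].reshape(-1,2)
E
python3 - <<'E'
from h import *
im=cv2.imread("pics/top0.png")
def crop(n,c0,r0,w,h,k):
    a=cv2.resize(im[r0:r0+h,c0:c0+w],None,fx=k,fy=k,interpolation=cv2.INTER_CUBIC)
    a=cv2.convertScaleAbs(a,alpha=1.5,beta=20)
    for i in range(0,w,20): cv2.putText(a,str(c0+i),(i*k,10),0,.35,(0,0,255)); cv2.line(a,(i*k,0),(i*k,a.shape[0]),(0,0,255) ,1) if 0 else None
    for j in range(0,h,20): cv2.putText(a,str(r0+j),(0,j*k+4),0,.35,(0,0,255))
    cv2.imwrite(n,a)
crop("pics/cl.png",100,150,190,130,4); crop("pics/cr.png",290,160,180,130,4)
print(xy("top",[(181,166),(228,256)],.05),xy("top",[(236,188),(119,229)],.058),xy("top",[(175,223)],.096))
E
```

```text
[[0.63836263 0.21458961]
 [0.4445417  0.09339695]] [[0.59260989 0.08679019]
 [0.48727832 0.33370054]] [[0.50153666 0.20293088]]
```

View pics/cl.png

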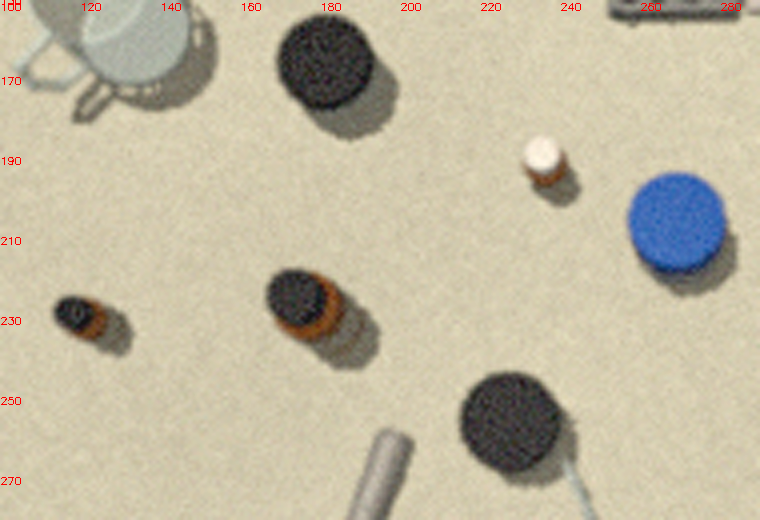

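View pics/cr.png

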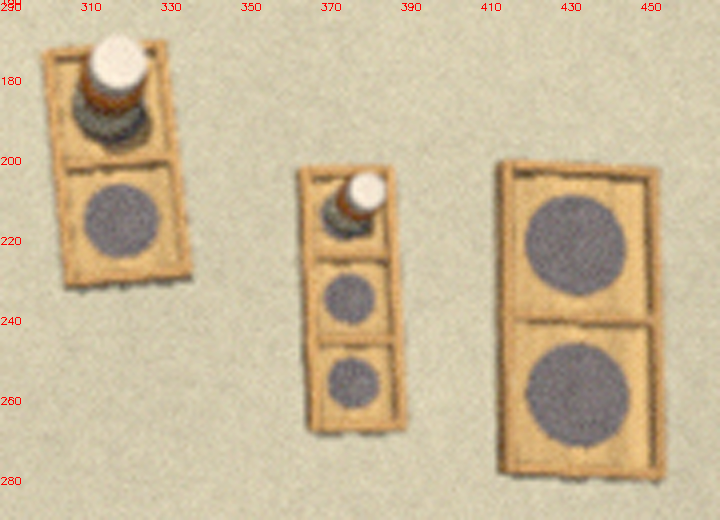

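Crop findings: jars at (181.3,165.5) and (228,255.5), white cap (235.7,188.5), small black cap (118.5,228.5), large cap (174.5,224.2). Felts: large (320.5,215), small (377.2,234.8) and (378.2,255.5), jar (434,221.2) and (434.5,258.5). I'll compute positions and cross-check them by overlaying the models on the scene view.

```bash
cat >> h.py <<'E'
T=lambda u,z: xy("top",[u],z)[0]
OBJ=dict(jarA=(T((181.3,165.5),.052),.027,.052),jarB=(T((228,255.5),.052),.027,.052),
 sw=(T((235.7,188.5),.058),.010,.058),sb=(T((118.5,228.5),.058),.010,.058),lg=(T((174.5,224.2),.096),.0145,.096))
BAY=dict(L=T((320.5,215),.005),S0=T((377.2,234.8),.005),S1=T((378.2,255.5),.005),J0=T((434,221.2),.005),J1=T((434.5,258.5),.005))
E
python3 - <<'E'
from h import *
for k,v in OBJ.items(): print(k,v[0].round(4),round(np.hypot(*v[0]),3))
for k,v in BAY.items(): print(k,v.round(4))
print("stored",T((381.7,207.7),.063),T((319.5,175.2),.101))
print("spacing S,J",np.linalg.norm(BAY['S0']-BAY['S1']),np.linalg.norm(BAY['J0']-BAY['J1']))
im=cv2.imread("pics/scene0.png"); a=cv2.resize(im[130:350,130:490],None,fx=2.2,fy=2.2,interpolation=cv2.INTER_CUBIC); a=cv2.convertScaleAbs(a,alpha=1.4,beta=15)
th=np.linspace(0,2*np.pi,40)
def circ(c,r,z,col):
    p=(px("scene",np.c_[c[0]+r*np.cos(th),c[1]+r*np.sin(th),0*th+z])-[130,130]+.5)*2.2
    cv2.polylines(a,[p.astype(int)],True,col,1)
for c,r,z in OBJ.values():
    circ(c,r,z,(0,255,0)); circ(c,{.027:.027,.01:.0125,.0145:.019}[r],0.0,(0,0,255))
for k,c in BAY.items(): circ(c,{'L':.019,'S':.0125,'J':.027}[k[0]],.005,(255,0,255))
cv2.imwrite("pics/ov.png",a)
E
```

```text
jarA [0.639  0.2135] 0.674
jarB [0.4454 0.0932] 0.455
sw [0.5915 0.0874] 0.598
sb [0.4883 0.335 ] 0.592
lg [0.499  0.2037] 0.539
L [ 0.554  -0.1042]
S0 [ 0.5157 -0.2344]
S1 [ 0.4689 -0.2374]
J0 [ 0.5545 -0.3659]
J1 [ 0.4688 -0.3661]
stored [ 0.5659214  -0.23030276] [ 0.61923326 -0.09005625]
spacing S,J 0.04692815466048131 0.08570050418402031
```

View pics/ov.png

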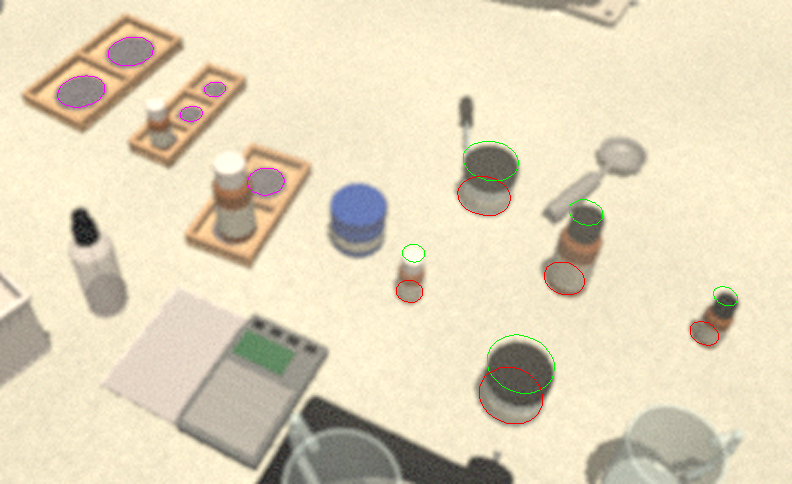

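The overlays match to about 1–2 mm: the felt rings coincide, and the object circles sit on the lids and bases. Bay spacings come out at 47 and 86 mm against the true 48 and 86. I'll start with the white-cap bottle, which is at (235.7,188.5) and away from the blue jar.

```bash
cat >> h.py <<'E'
from scipy.spatial.transform import Rotation as Ro
def quat(a,p):
    best=None
    for b in (a,a+np.pi):
        y=np.array([np.cos(b),np.sin(b),0]);z=np.array([0,0,-1.]);q=Ro.from_matrix(np.c_[np.cross(y,z),y,z]).as_quat()
        j=kinematics.ik(list(p),list(q))
        if j is not None and (best is None or abs(j[5])<best[0]): best=(abs(j[5]),q)
    return list(best[1])
def rep(m):
    s=readout.state();print(m,"t%.1f"%s["time"],"w%.4f"%s["width"],"g%.1f"%s["grasp_force"],"F",s["force"].round(1),s["ee_pos"].round(4))
    return s
def pick(c,a,rel,opening):
    manip.move_gripper(opening)
    p=[c[0],c[1],.17]; manip.reach(p,quat(a,p))
    if manip.line_to([c[0],c[1],rel],v=.12,max_force=10): rep("BUMP");raise SystemExit
    manip.move_gripper(0.0); s=rep("gripped")
    manip.line_to([c[0],c[1],.19],v=.15); return rep("lifted")
def place(b,a,rel,w):
    p=[b[0],b[1],.19]; manip.reach(p,quat(a,p))
    manip.line_to([b[0],b[1],rel+.005+.006],v=.12)
    print("contact",manip.line_to([b[0],b[1],rel+.005-.002],v=.02,max_force=4)); rep("down")
    manip.move_gripper(w); manip.hold(.2); manip.line_to([b[0],b[1],.19],v=.15); rep("away")
def snap(n,c0,r0,w,h,k,cam="top"):
    im=viewer.grab_frame(cam)[r0:r0+h,c0:c0+w,::-1]
    cv2.imwrite(n,cv2.convertScaleAbs(cv2.resize(im,None,fx=k,fy=k,interpolation=cv2.INTER_CUBIC),alpha=1.4,beta=15))
X,Y=0,np.pi/2
E
python3 - <<'E'
from h import *
pick(OBJ['sw'][0],X,.014,.055)
snap("pics/p1.png",200,130,360,240,2,"scene")
E
```

```text
gripped t5.0 w0.0199 g58.5 F [-0.9  0.   5.9] [0.5922 0.0874 0.0148]
lifted t6.3 w0.0204 g58.7 F [-0.3  0.  -0.6] [0.5908 0.0873 0.189 ]
```

View pics/p1.png

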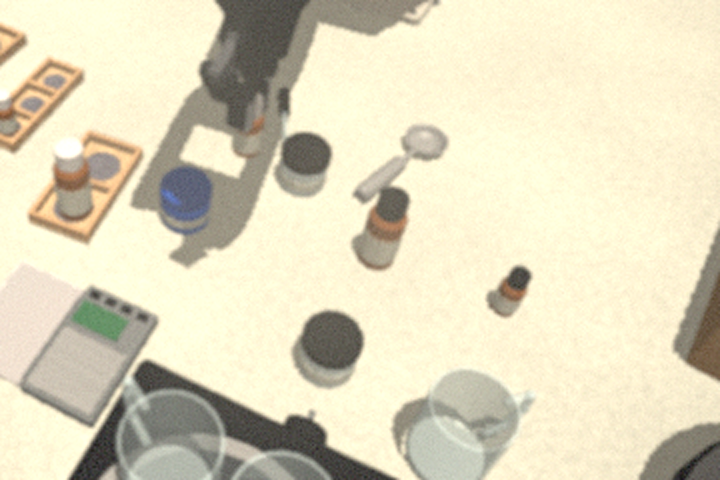

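The bottle hangs upright in the gripper at about (250,130) in the crop. It is gripped by the 20 mm cap. Next I place it in the far small bay.

```bash
sed -i 's/rel+.005+.006\]/rel+.005+.012]/; s/rel+.005-.002\]/rel+.005-.004]/' h.py
python3 - <<'E'
from h import *
place(BAY['S1'],Y,.014,.040)
pick(OBJ['sb'][0],Y,.014,.055)
snap("pics/p2.png",60,100,270,200,2,"scene")
E
```

```text
contact True
down t9.8 w0.0200 g59.0 F [-0.4  0.1  5.1] [ 0.469  -0.2375  0.0197]
away t11.6 w0.0400 g0.0 F [ 0.6 -0.  -0.1] [ 0.4683 -0.2371  0.1892]
gripped t15.8 w0.0212 g57.6 F [-0.1  0.2  4.7] [0.4888 0.3353 0.0146]
lifted t17.1 w0.0209 g57.6 F [-0.8  0.  -0.7] [0.4877 0.3346 0.189 ]
```

View pics/p2.png

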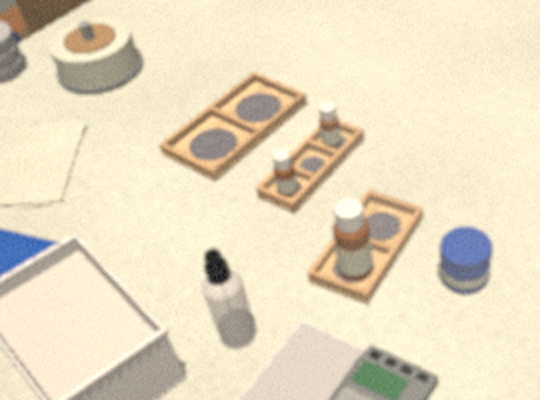

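The white-cap bottle stands upright in the far bay at (330,125) in the crop. Contact came at the expected height. Next come the middle bay and the large bottle.

Run:
```python
from h import *
place(BAY['S0'],Y,.014,.040)
pick(OBJ['lg'][0],Y,.030,.065)
place(BAY['L'],Y,.030,.056)
snap("pics/p3.png",130,120,330,220,2,"scene")
```

```text
contact True
down t21.3 w0.0211 g57.5 F [-0.1 -0.3  6.2] [ 0.5159 -0.2345  0.0195]
away t23.1 w0.0401 g0.0 F [-0.4 -0.1 -0.4] [ 0.5151 -0.2342  0.1891]
gripped t27.2 w0.0364 g58.9 F [-0.5  1.2  4.5] [0.4998 0.2042 0.0309]
lifted t28.4 w0.0359 g59.4 F [ 0.2  0.4 -1.4] [0.4983 0.2034 0.1891]
contact True
down t32.5 w0.0361 g59.9 F [-1.5 -0.   5.5] [ 0.5543 -0.1043  0.0359]
away t34.2 w0.0563 g0.0 F [ 0.2 -0.4 -0. ] [ 0.5533 -0.1041  0.1891]
```

View pics/p3.png

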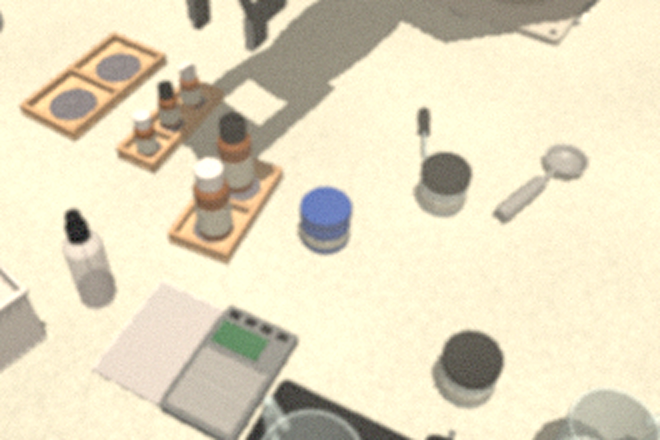

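The small bottles stand in all three bays, and the large one is upright in its bay at (238,155). Jars next.

Run:
```python
from h import *
pick(OBJ['jarA'][0],X,.012,.085)
place(BAY['J0'],Y,.012,.072)
pick(OBJ['jarB'][0],Y,.012,.085)
snap("pics/p4.png",100,100,370,250,2,"scene")
```

```text
gripped t37.8 w0.0521 g62.6 F [-0.7 -0.3  5.6] [0.6398 0.2138 0.0133]
lifted t39.1 w0.0520 g62.6 F [-0.8  1.  -2.5] [0.6382 0.2133 0.1888]
contact True
down t43.3 w0.0519 g63.3 F [-0.4  0.2  4.8] [ 0.5544 -0.3659  0.0183]
away t45.1 w0.0719 g0.0 F [ 0.2 -0.7 -0. ] [ 0.5539 -0.3655  0.1889]
gripped t49.3 w0.0519 g60.5 F [-1.3 -0.3 11.3] [0.4458 0.0934 0.0129]
lifted t50.7 w0.0523 g62.6 F [ 0.1  0.5 -0.6] [0.4447 0.0931 0.1892]
```

View pics/p4.png

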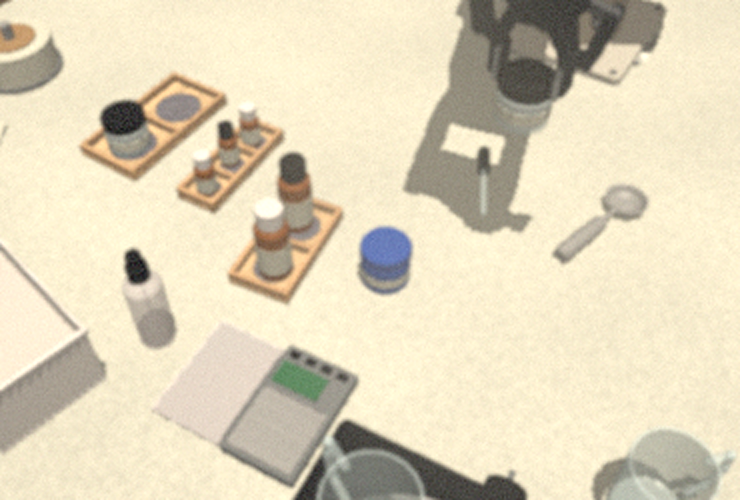

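The first jar is in its bay at (125,130) and the second is held at (525,95). The spatula is undisturbed.

Run:
```python
from h import *
place(BAY['J1'],Y,.012,.072)
manip.reach([.40,.20,.3],quat(Y,[.40,.20,.3]))
snap("pics/p5.png",100,100,300,200,2,"scene"); snap("pics/p6.png",290,160,180,130,4)
rep("end")
```

```text
contact True
down t54.7 w0.0522 g63.3 F [-1.   1.   4.1] [ 0.4688 -0.3661  0.018 ]
away t56.6 w0.0722 g0.0 F [0.4 0.3 0. ] [ 0.4682 -0.3657  0.189 ]
end t58.8 w0.0719 g0.0 F [-0.4  0.1  0. ] [0.4003 0.1996 0.2998]
```

View pics/p5.png

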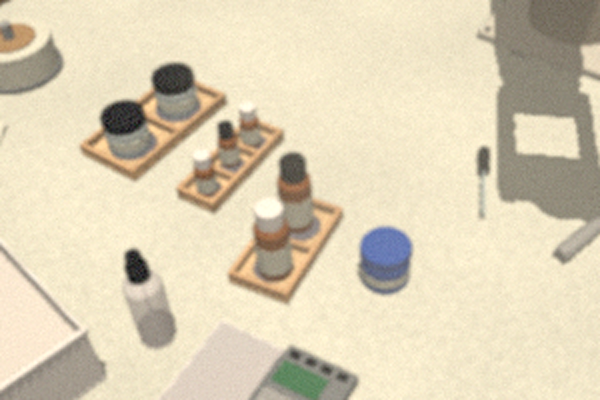

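View pics/p6.png

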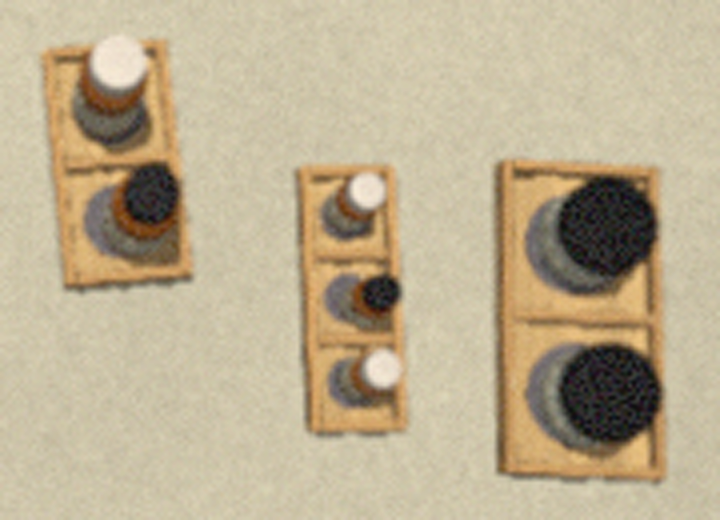

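All five are upright in their bays, and the stored bottles are unmoved at (119,61) and (367,191) in the crop, the same as before. The large bottle looks slightly off-centre, so I'll check the numbers and then sign off.

Run:
```python
from h import *
ok=True
for k,u,z in (("L",(152,193),.101),("S0",(380,293),.063),("S1",(381,369),.063),("J0",(607,228),.057),("J1",(610,393),.057)):
    d=T((290+u[0]/4,160+u[1]/4),z)-BAY[k]; print(k,(d*1000).round(1)); ok&=np.abs(d).max()<.009
if ok: print(order.sign_off())
```

```text
L [-4.3 -6. ]
S0 [-5.1 -3.5]
S1 [ 1.1 -1.5]
J0 [-0.2  1.5]
J1 [-4.5  1.4]
the job is handed in; nothing more can be done
None
```

The job is handed in: all five pieces stand upright in their proper bays, the two stored bottles were left where they stood, and the last robot clock reading was about 59 s of the 128 s allowed.

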